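# Uncover the dry-block heater and stow its two covers

## Robot

A 7-joint arm with a two-finger parallel gripper is mounted at the origin on the work surface. World frame = base frame: x ahead of the robot, y to its left, z up, the work surface at z = 0. Lengths are in m, angles in rad, forces in N, time in s.
With the tool pointing down it reaches from about 0.425 to 0.875 m from the base axis. Payload 4.7 kg.
Tool frame: the origin (TCP) lies at the very end of the fingers, on their centre line; the grasp point (between the pads) lies 19 mm behind it (tcp_to_grasp is the distance from the TCP to the grasp point, in m); y points along the fingers, x is the direction in which the jaws open and shut, and the axes are right-handed (so a half turn about y gives the same grasp; the last joint's range is limited). The gripper opens to 85 mm and grips with 20 to 120 N. Pads are 22 mm wide; open, the fingers measure 114 mm over their backs; the gripper's body (76 mm by 85 mm) begins 54 mm behind the grasp point. The pads swing forward as they close: fully open they stand 13 mm farther back than shut.
Start: joints at [1.172, 0.321, -0.07, 1.45, 0.023, 1.371, -0.057], TCP at [0.261, -0.595, 0.231] pointing down, gripper open.
Joint ranges: [-2.86, 2.86], [-0.3, 2.09], [-1.38, 1.24], [0.06, 2.45], [-1.56, 4.7], [0.09, 2.05], [-2.69, 2.69]. Speed limits (rad/s): [2.57, 2.57, 3.14, 3.14, 3.14, 3.14, 3.14].

## Interface

Orientations are given as a rotation vector (axis times angle).
In Python, from plant import * gives the robot as it stands.
- The arm moves only by the tool apply_moves, never from a script. Its argument "steps" is one flat list of numbers, 7 for each row, row after row: the turn, a rotation vector about the world's x, y, z each as a share of pi/4 rad, from -1 to 1, then the shift along the world's x, y, z each as a share of 300 mm, from -1 to 1, then the gripper command: -1 is fully open, 1 is shut, values between are in proportion. In form: [wx, wy, wz, dx, dy, dz, fingers, wx, wy, wz, dx, dy, dz, fingers, ...]. A call has 1 to 10 rows; each row is the pose to reach, as a shift and turn from the pose measured when the call began; what a row does not reach only later rows make up. A row lasts 1/10 s, in which the tool goes at most 50 mm and 8.59 degrees, less where a joint would pass 70% of its speed; a pose out of reach is approached as far as the arm can. A call with a number of a shift or a turn outside -1 to 1 is refused whole. A call with a gripper value outside its range is refused whole. The fingers move at their own pace and stop on an object; "force" is the grip in N (left out, the last holds). Time passes only in rows, so rows that repeat a pose let the fingers close. It gives the time, the measured TCP pose, the force and the opening at its end, in the units of the state.
- read_state(): the state, without advancing time (a new reading comes with each control period).
- grab_frame(name): name is "scene" or "top"; returns the picture (384x512x3 uint8, red, green, blue); there is no depth.
- camera_model(name): a dict with "camera_matrix" (3x3 intrinsics, pixels), "origin" and "orientation" of the camera in the world. Camera axes: x right, y down, z forward; pixel columns grow to the right and rows downward; lengths in m; the calibration is good to about 2 mm. A picture is of the moment at which its call begins. camera_model takes no time and is no camera call.
- job_done(): hands the job in, once; it reports no verdict.
The state is a dict: "t": time; "qpos": joint angles; "joint_velocities": joint speeds; "joint_torque": joint torques, N m; "eef_pos": TCP position; "orientation": TCP orientation; "ft_force": force on the tool from outside, world axes, zero at the start; "wrist_torque": the same for the moment, N m; "opening": finger opening in m.
Only numpy, scipy, OpenCV 4.12 (cv2) and the standard library are available. Lean on these libraries where they do the work, as an engineer would, in place of code of your own. Each camera call takes 0.05 s, during which the arm holds its last target. There are 200 camera calls.

## Task

Take both covers off the dry-block heater: swing each holding tab well aside so that it is clear of its cover, lift the cover out by its handle, and lay it gently, flat on the floor of the tray of its own colour. Leave the tabs turned aside, do not drop the covers, let go of everything, and do not disturb the other things on the bench.

Things in the scene. Friction and masses are not known exactly. Their poses are not given: they have to be found in the camera images.
- heater: white dry-block heater, fixed, spans its x -110 to 85, y -145 to 145, z 0 to 68 mm; origin on the table midway between its two windows. Windows 136 (x) x 106 (y) mm centred at x 0, y +75 (left) and -75 (right), 13 mm deep to the ledge that carries a cover (its underside 55 mm above the table, 3 mm play each side). A tab pivots 87 mm to -x of each window's centre
- tab_left (a joint): angle (rad) of the left (heater +y) window's steel swing tab: 0 = along heater +x, straight over the cover; positive = tip towards heater +y (counter-clockwise from above). Turns both ways to stops at 1.75, stays where left; 2 N at the knob moves it. 16 mm wide, 8 mm thick, just above the frame, reaches 46 mm from its pivot, 24 mm over the cover; clear of it beyond 1.2 either way
- tab_right (a joint): angle (rad) of the right (heater -y) window's steel swing tab: 0 = along heater +x, straight over the cover; positive = tip towards heater +y (counter-clockwise from above). Turns both ways to stops at 1.75, stays where left; 2 N at the knob moves it. 16 mm wide, 8 mm thick, just above the frame, reaches 46 mm from its pivot, 24 mm over the cover; clear of it beyond 1.2 either way
- knob_left (a point): top centre of the black upright finger knob, 16 mm diameter and 28 mm tall, on the left tab, 37 mm from the tab's pivot; 105 mm above the table; the top face of the tab is 28 mm below it
- knob_right (a point): the same on the right tab
- pivot_left (a point): the left tab's vertical pivot axis at the heater's top face (68 mm above the table); its axes are the heater's axes
- pivot_right (a point): the same for the right tab
- cover_blue: loose blue cover plate, 130 (x) x 100 (y) x 10 mm, 0.15 to 0.31 kg; origin: centre of its underside. Bar handle over its centre, 56 mm along x, 14 mm wide and high, its middle 37 mm above the underside, 20 mm gap under the bar. Starts seated in either window of the heater, axes parallel to the heater's
- cover_yellow: loose yellow cover plate, 130 (x) x 100 (y) x 10 mm, 0.15 to 0.31 kg; origin: centre of its underside. Bar handle over its centre, 56 mm along x, 14 mm wide and high, its middle 37 mm above the underside, 20 mm gap under the bar. Starts seated in either window of the heater, axes parallel to the heater's
- grip_blue (a point): middle of the blue cover's handle bar (bar along the x axis)
- grip_yellow (a point): middle of the yellow cover's handle bar (bar along the x axis)
- tray_blue: loose blue open-topped shallow tray, 170 (its x) x 140 (its y) x 22 mm high outside, walls and floor 5 mm thick, 0.6 kg, lying on the table. Origin: centre of its underside. A cover laid flat inside with its x along the tray's x has about 15 mm to spare all round
- tray_yellow: loose yellow open-topped shallow tray, 170 (its x) x 140 (its y) x 22 mm high outside, walls and floor 5 mm thick, 0.6 kg, lying on the table. Origin: centre of its underside. A cover laid flat inside with its x along the tray's x has about 15 mm to spare all round
- tube_rack: bystander: loose green tube rack with red-capped tubes, 190 (x) x 85 (y) x 97 mm tall, origin centre of underside
- vial0: bystander: white jar with blue cap, 42 mm diameter, 68 mm tall, origin centre of underside
- vial1: bystander: another white jar with blue cap, 42 mm diameter, 68 mm tall, origin centre of underside
- dishes: bystander: stack of clear dishes, 88 mm diameter, 45 mm tall, origin centre of underside
There are look-alikes about, which are no part of the job. What is shaped like the tray_yellow but orange is not meant.

How it is judged:
By the outcome, as a careful person would: the job done as asked, in the order asked, and still so for the second after the job is handed in, with the robot touching nothing.
It also fails if it takes over 72 s, if anything falls off the work surface, if the arm or the gripper's body presses on something with over 40 N, if the wrist force passes 120 N, or if a joint passes its speed limit or range.

## Working session

There is one attempt and no reset: what is moved stays moved. The work goes in short steps, Python scripts to look and compute and a tool call to move; the robot and the scene stay as the last step left them, time stands still between calls to the robot, and variables do not carry over. Pictures are saved under pics/ and viewed, about 8 in all and at most 12, crops included, and the job is handed in when it is done.

Besides the shell and the picture viewer there is one more tool, called after "Request:" in YAML: its name, and indented under it one key for each argument. apply_moves: Moves the arm, as the interface text tells. Its arguments: {"type":"object","properties":{"steps":{"type":"array"},"force":{"type":"number"}},"required":["steps"]}

```bash
mkdir -p pics; ls
python3 - <<'E'
from plant import *
import cv2,numpy as np
for n in("scene","top"):
    f=grab_frame(n); cv2.imwrite(f"pics/{n}0.png",cv2.resize(f[:,:,::-1],(800,600),interpolation=cv2.INTER_CUBIC)); np.save(f"{n}0.npy",f)
    print(n,camera_model(n))
print(read_state())
E
```

```text
pics
scene {'camera_matrix': array([[393.29527582,   0.        , 255.08509737],
       [  0.        , 393.29527582, 195.19069185],
       [  0.        ,   0.        ,   1.        ]]), 'origin': array([ 1.42913618, -0.17917914,  0.81428808]), 'orientation': array([-1.83439626, -1.36085346,  0.67615159])}
top {'camera_matrix': array([[373.23160286,   0.        , 257.20225808],
       [  0.        , 373.23160286, 197.60301271],
       [  0.        ,   0.        ,   1.        ]]), 'origin': array([0.19048203, 0.15619511, 1.29150835]), 'orientation': array([-2.10874757,  2.07743554, -0.2550813 ])}
{'t': 0.1, 'qpos': array([ 1.17207971,  0.32173443, -0.07008761,  1.45156358,  0.02255761,
        1.37078682, -0.05687827]), 'joint_velocities': array([ 0.00059315,  0.00047484, -0.00010405, -0.00418011, -0.00229526,
       -0.00119295, -0.00018609]), 'joint_torque': array([ 4.81455045e-04, -4.94876325e+01, -3.83624425e-01, -3.15209198e+01,
        1.29563172e-02,  7.41871510e-03,  1.75881560e-06]), 'eef_pos': array([ 0.26055236, -0.59496721,  0.23033694]), 'orientation': array([-1.37577879,  0.90101371, -0.89862066]), 'ft_force': array([ 0.21975081,  0.1656953 , -0.40682134]), 'wrist_torque': array([ 0.01455743, -0.03462629, -0.03285959]), 'opening': 0.08593528318486555}
```

View pics/top0.png

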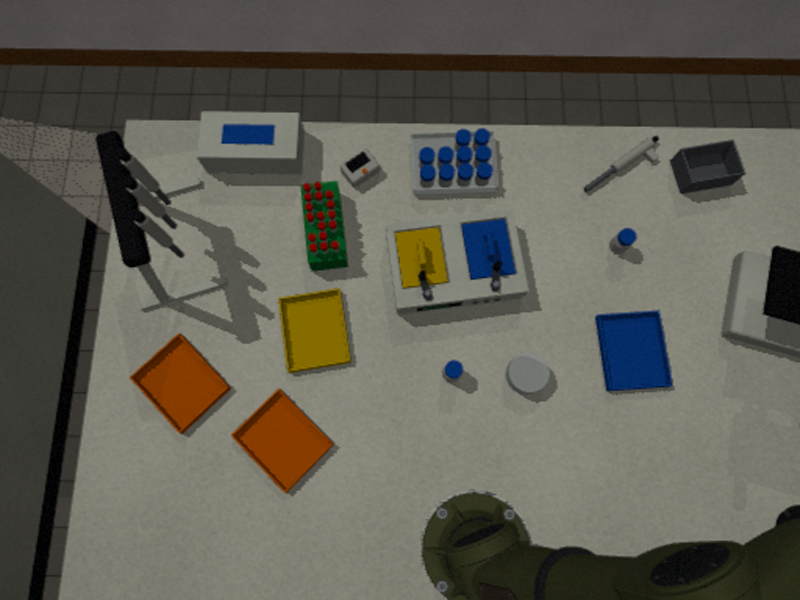

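View pics/scene0.png

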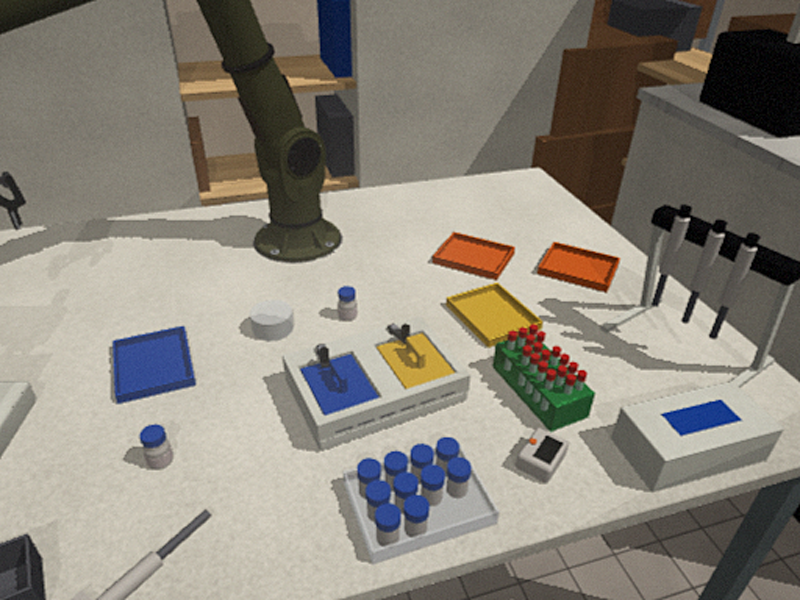

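The top view shows the heater at about (460,265) in the 800x600 picture. The yellow cover is in its left (+y) window and the blue one in the right, with the tabs on the robot side. The yellow tray is at (315,330), the blue tray at (633,350), and the orange decoys are lower left.

```bash
cat > h.py <<'E'
from plant import *
import cv2,numpy as np
from scipy.spatial.transform import Rotation as R
def ray(n,uv,z):
    c=camera_model(n);K=c["camera_matrix"];M=R.from_rotvec(c["orientation"]).as_matrix()
    uv=np.atleast_2d(uv).astype(float)
    d=(M@np.linalg.inv(K)@np.c_[uv,np.ones(len(uv))].T).T
    return c["origin"]+d*((z-c["origin"][2])/d[:,2])[:,None]
def proj(n,P):
    c=camera_model(n);M=R.from_rotvec(c["orientation"]).as_matrix()
    q=(np.atleast_2d(P)-c["origin"])@M; q=q@c["camera_matrix"].T
    return q[:,:2]/q[:,2:]
def mask(f,col):
    h=cv2.cvtColor(f,cv2.COLOR_RGB2HSV); lo,hi={"yellow":((22,130,50),(34,255,255)),"blue":((104,150,40),(125,255,255))}[col]
    return cv2.inRange(h,lo,hi)
def blobs(n,f,col,z,amin=400):
    m=cv2.morphologyEx(mask(f,col),cv2.MORPH_CLOSE,np.ones((5,5)))
    k,l,s,c=cv2.connectedComponentsWithStats(m)
    out=[]
    for i in range(1,k):
        if s[i,4]<amin: continue
        ct=max(cv2.findContours((l==i).astype(np.uint8),0,2)[0],key=cv2.contourArea)
        w=ray(n,ct[:,0],z)[:,:2]
        r=cv2.minAreaRect((w*1000).astype(np.float32))
        out.append((c[i].round(1),np.round(r[0],1),np.round(r[1],1),round(r[2],1)))
    return out
E
python3 - <<'E'
from h import *
f=np.load("top0.npy")
for col in("yellow","blue"):
    for z in(.065,.022): print(col,z,*blobs("top",f,col,z),sep="\n  ")
s=read_state();print(R.from_rotvec(s["orientation"]).as_matrix().round(3))
cv2.imwrite("pics/ht.png",cv2.resize(f[130:210,240:350,::-1],None,fx=7,fy=7,interpolation=cv2.INTER_CUBIC))
E
```

```text
yellow
  0.065
  (array([269.1, 164.2]), array([613. , 118.2]), array([131.9,  99.8]), 8.7)
  (array([200.6, 211.2]), array([445.2, 346.9]), array([166.7, 135.3]), 10.4)
yellow
  0.022
  (array([269.1, 164.2]), array([627.8, 116.8]), array([136.5, 103.2]), 8.7)
  (array([200.6, 211.2]), array([454.1, 353.6]), array([172.5, 140.1]), 10.4)
blue
  0.065
  (array([293.1, 101. ]), array([863.6,  41.4]), array([126.2, 163.3]), 3.4)
  (array([312. , 158.9]), array([635.2, -30.7]), array([129.4,  99.6]), 8.6)
  (array([404.9, 224.2]), array([ 411.2, -335.2]), array([163.6, 139. ]), 4.7)
blue
  0.022
  (array([293.1, 101. ]), array([887.3,  37.4]), array([130.6, 169. ]), 3.4)
  (array([312. , 158.9]), array([650.8, -37.3]), array([134. , 103.1]), 8.6)
  (array([404.9, 224.2]), array([ 418.9, -352.4]), array([169.3, 143.9]), 4.7)
[[ 0.401 -0.001  0.916]
 [-0.916  0.002  0.401]
 [-0.002 -1.    -0.   ]]
```

View pics/ht.png

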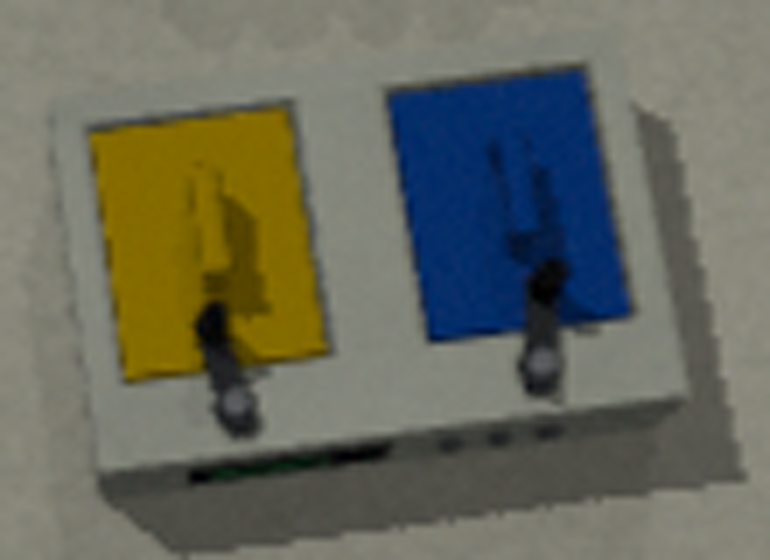

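The crop shows both black knobs over the covers' near edges, at crop positions (212,320) and (548,275). The left tab is at a slight angle. Next I'll compute the tab angles and the first offsets.

Run:
```python
from h import *
th=np.radians(8.6);ex=np.array([np.cos(th),np.sin(th)]);ey=np.array([-ex[1],ex[0]])
O=np.array([.6241,.0438])
for n,s,c in(("L",1,(212,320)),("R",-1,(548,275))):
    p=O+s*.075*ey-.087*ex
    uv=np.array(c)/7+[240,130]-.43
    k=ray("top",uv,.104)[0,:2]; d=k-p
    print(n,"pivot",p.round(4),"knob",k.round(4),"r",np.linalg.norm(d).round(4),"ang",np.degrees(np.arctan2(d@ey,d@ex)).round(1))
    print(" pivot px", (proj("top",[*p,.085])[0]-[240,130]+.43)*7, "scene knob px",proj("scene",[*k,.105])*800/512)
```

```text
L pivot [0.5269 0.1049] knob [0.5606 0.1167] r 0.0358 ang 10.6
 pivot px [234.68730758 399.59402833] scene knob px [[404.98323264 324.69832887]]
R pivot [ 0.5493 -0.0434] knob [ 0.5856 -0.0436] r 0.0363 ang -8.9
 pivot px [543.11776767 359.22229264] scene knob px [[324.00219305 348.13037875]]
```

Request:
apply_moves:
  steps: [0,0,-0.1,0.93,1,0,-1,0,0,-0.1,0.93,1,0,-1,0,0,-0.1,0.93,1,0,-1,0,0,-0.1,0.93,1,0,-1,0,0,-0.1,0.93,1,0,-1,0,0,-0.1,0.93,1,0,-1,0,0,-0.1,0.93,1,0,-1,0,0,-0.1,0.93,1,0,-1,0,0,-0.1,0.93,1,0,-1,0,0,-0.1,0.93,1,0,-1]
  force: 20

```text
t: 1.1
eef_pos: [0.541, -0.2919, 0.2298]
orientation: [-1.349, 0.957, -0.953]
ft_force: [0.0, -1.0, -0.2]
opening: 0.0855
```

Request:
apply_moves:
  steps: [0,0,0,0.07,1,0,-1,0,0,0,0.07,1,0,-1,0,0,0,0.07,1,0,-1,0,0,0,0.07,1,0,-1,0,0,0,0.07,1,0,-1,0,0,0,0.07,1,0,-1,0,0,0,0.07,1,0,-1,0,0,0,0.07,1,0,-1]

```text
t: 1.9
eef_pos: [0.5617, 0.0075, 0.2297]
orientation: [-1.351, 0.956, -0.953]
ft_force: [-0.1, -1.6, -0.5]
opening: 0.0854
```

Request:
apply_moves:
  steps: [0,0,0,0,0.365,0,-1,0,0,0,0,0.365,0,-1,0,0,0,0,0.365,0,-1,0,0,0,0,0.365,-0.15,-1,0,0,0,0,0.365,-0.25,-1,0,0,0,0,0.365,-0.3,-1,0,0,0,0,0.365,-0.3,-1]

```text
t: 2.6
eef_pos: [0.5607, 0.1136, 0.1372]
orientation: [-1.353, 0.962, -0.954]
ft_force: [0.1, 0.1, 0.0]
opening: 0.0852
```

Run:
```python
from h import *
f=grab_frame("scene")
cv2.imwrite("pics/s1.png",cv2.resize(f[170:290,170:330,::-1],None,fx=5,fy=5,interpolation=cv2.INTER_CUBIC))
s=read_state();M=R.from_rotvec(s["orientation"]).as_matrix();print(s["eef_pos"],s["qpos"].round(2),M[:,0].round(3),M[:,1].round(3),np.degrees(np.arctan2(M[1,0],M[0,0])))
```

```text
[0.56192542 0.11471444 0.13925948] [ 0.24  0.27 -0.56  1.74  0.15  1.17 -1.6 ] [ 0.331 -0.944 -0.002] [-0.003  0.001 -1.   ] -70.65089640426578
```

View pics/s1.png

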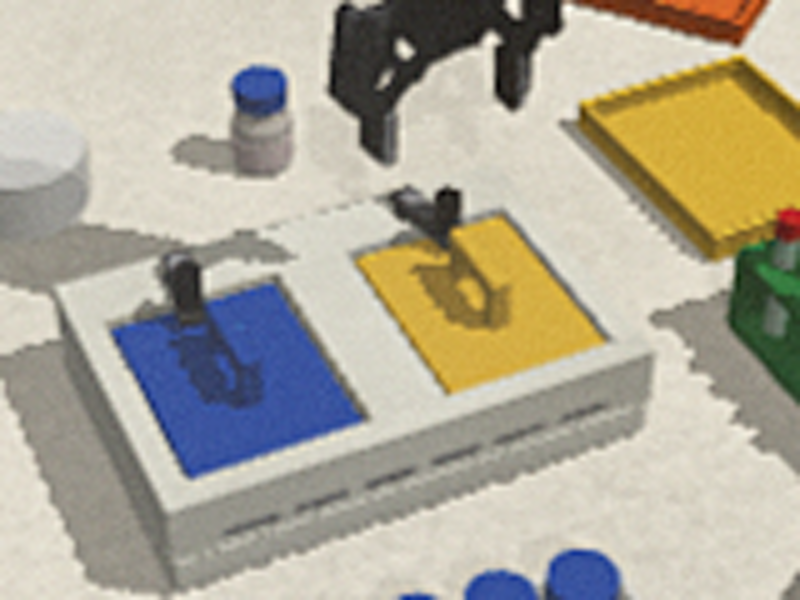

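The scene crop shows the open fingers straddling the left knob, with the tips at (385,155) and (510,100) and the knob at (447,195). I'll go down and close on it.

Request:
apply_moves:
  steps: [0,0,0,-0.002,0.007,-0.09,-1,0,0,0,-0.002,0.007,-0.177,-1,0,0,0,-0.002,0.007,-0.177,-1,0,0,0,-0.002,0.007,-0.177,1,0,0,0,-0.002,0.007,-0.177,1,0,0,0,-0.002,0.007,-0.177,1,0,0,0,-0.002,0.007,-0.177,1,0,0,0,-0.002,0.007,-0.177,1,0,0,0,-0.002,0.007,-0.177,1,0,0,0,-0.002,0.007,-0.177,1]
  force: 20

```text
t: 3.65
eef_pos: [0.5619, 0.1168, 0.0869]
orientation: [-1.35, 0.958, -0.955]
ft_force: [-0.2, -0.8, 4.3]
opening: 0.0149
```

Run:
```python
from h import *
s=read_state();print(s["eef_pos"],s["opening"],s["ft_force"])
p=np.array([.5269,.1049]);d=s["eef_pos"][:2]-p
print(np.hypot(*d),np.degrees(np.arctan2(d[1],d[0]))-8.6)
a0=np.arctan2(d[1],d[0]);r=.037
def arc(a0,angs):
  for a in np.radians(angs): print(np.degrees(a),np.round((a)/(np.pi/4),3),np.round(r*np.array([np.cos(a0+a)-np.cos(a0),np.sin(a0+a)-np.sin(a0)])/.3,4))
arc(a0,range(5,46,5)); print(); arc(a0+np.pi/4,range(5,46,5))
```

```text
[0.56191257 0.11679704 0.08691099] 0.014927182903156151 [-0.16565357 -0.84017623  4.34921321]
0.03697863961437585 10.167422732360452
5.0 0.111 [-0.0039  0.01  ]
10.0 0.222 [-0.0087  0.0197]
14.999999999999998 0.333 [-0.0142  0.0289]
20.0 0.444 [-0.0206  0.0375]
25.0 0.556 [-0.0277  0.0456]
29.999999999999996 0.667 [-0.0355  0.0531]
35.0 0.778 [-0.0439  0.0598]
40.0 0.889 [-0.0528  0.0658]
45.0 1.0 [-0.0623  0.071 ]

5.0 0.111 [-0.0098  0.0043]
10.0 0.222 [-0.02    0.0078]
14.999999999999998 0.333 [-0.0305  0.0103]
20.0 0.444 [-0.0411  0.012 ]
25.0 0.556 [-0.0519  0.0127]
29.999999999999996 0.667 [-0.0626  0.0124]
35.0 0.778 [-0.0733  0.0113]
40.0 0.889 [-0.0839  0.0092]
45.0 1.0 [-0.0942  0.0061]
```

Request:
apply_moves:
  steps: [0,0,0.111,-0.004,0.01,0,1,0,0,0.222,-0.009,0.02,0,1,0,0,0.333,-0.014,0.029,0,1,0,0,0.444,-0.021,0.038,0,1,0,0,0.556,-0.028,0.046,0,1,0,0,0.667,-0.036,0.053,0,1,0,0,0.778,-0.044,0.06,0,1,0,0,0.889,-0.053,0.066,0,1,0,0,1,-0.062,0.071,0,1,0,0,1,-0.062,0.071,0,1]

```text
t: 4.65
eef_pos: [0.5429, 0.1382, 0.087]
orientation: [-1.543, 0.352, -0.349]
ft_force: [-0.8, 0.0, 3.3]
opening: 0.0145
```

Request:
apply_moves:
  steps: [0,0,0.111,-0.01,0.004,0,1,0,0,0.222,-0.02,0.008,0,1,0,0,0.333,-0.03,0.01,0,1,0,0,0.444,-0.041,0.012,0,1,0,0,0.556,-0.052,0.013,0,1,0,0,0.667,-0.063,0.012,0,1,0,0,0.778,-0.073,0.011,0,1,0,0,0.778,-0.073,0.011,0,1,0,0,0.778,-0.073,0.011,0,1]

```text
t: 5.55
eef_pos: [0.5208, 0.1415, 0.087]
orientation: [-1.569, -0.124, 0.128]
ft_force: [-2.1, -0.5, 3.2]
opening: 0.015
```

Request:
apply_moves:
  steps: [0,0,0,0,0,0,-0.4,0,0,0,0,0,0,-0.4,0,0,0,0,0,0,-0.4,0,0,0,0,0,0.1,-0.4,0,0,0,0,0,0.2,-1,0,0,-0.2,0,0,0.3,-1,0,0,-0.4,0,-0.15,0.3,-1,0,0,-0.6,0.1,-0.3,0.3,-1,0,0,-0.8,0.2,-0.45,0.3,-1,0,0,-1,0.218,-0.6,0.3,-1]

```text
t: 6.55
eef_pos: [0.5876, -0.0366, 0.1771]
orientation: [-1.519, 0.466, -0.465]
ft_force: [0.4, -0.2, -0.0]
opening: 0.0855
```

Run:
```python
from h import *
s=read_state();M=R.from_rotvec(s["orientation"]).as_matrix();a=np.degrees(np.arctan2(M[1,0],M[0,0]))
print(s["eef_pos"],a,"turn",(-90.3-a)/45,"shift",(np.array([.5863,-.0436,.087])-s["eef_pos"])/.3,s["qpos"].round(2),M[:,1])
```

```text
[ 0.58764379 -0.03657494  0.17705682] -34.04967223714848 turn -1.2500072836189227 shift [-0.0044793  -0.02341685 -0.30018941] [ 0.55  0.28 -0.63  1.66  0.17  1.25 -0.71] [-7.89941077e-04  1.34911969e-03 -9.99998778e-01]
```

Request:
apply_moves:
  steps: [0,0,-0.2,-0.004,-0.023,0,-1,0,0,-0.4,-0.004,-0.023,0,-1,0,0,-0.6,-0.004,-0.023,0,-1,0,0,-0.8,-0.004,-0.023,0,-1,0,0,-1,-0.004,-0.023,0,-1,0,0,-1,-0.004,-0.023,0,-1]

```text
t: 7.15
eef_pos: [0.5864, -0.0435, 0.1768]
orientation: [-1.29, 1.071, -1.07]
ft_force: [0.2, 0.1, -0.1]
opening: 0.0856
```

Request:
apply_moves:
  steps: [0,0,-0.19,0,0,0,-1,0,0,-0.25,0,0,0,-1,0,0,-0.25,0,0,0,-1]

```text
t: 7.45
eef_pos: [0.5864, -0.0434, 0.1766]
orientation: [-1.203, 1.217, -1.216]
ft_force: [-0.5, 0.6, 0.3]
opening: 0.0856
```

Run:
```python
from h import *
t=grab_frame("top");f=grab_frame("scene")
a=cv2.resize(f[170:290,170:330,::-1],(640,480),interpolation=cv2.INTER_CUBIC)
cv2.imwrite("pics/s2.png",a)
s=read_state();M=R.from_rotvec(s["orientation"]).as_matrix();a=np.degrees(np.arctan2(M[1,0],M[0,0]))
print(s["eef_pos"],a,"turn",(-90.3-a)/45,"shift",(np.array([.5863,-.0436,.087])-s["eef_pos"])/.3,s["qpos"].round(2),M[:,1])
```

```text
[ 0.586408   -0.04335558  0.17667874] -90.4864334546151 turn 0.0041429656581133 shift [-0.00036001 -0.00081472 -0.29892913] [ 0.46  0.26 -0.5   1.67  0.13  1.25 -1.65] [ 2.89062140e-04  1.52779187e-03 -9.99998791e-01]
```

View pics/s2.png

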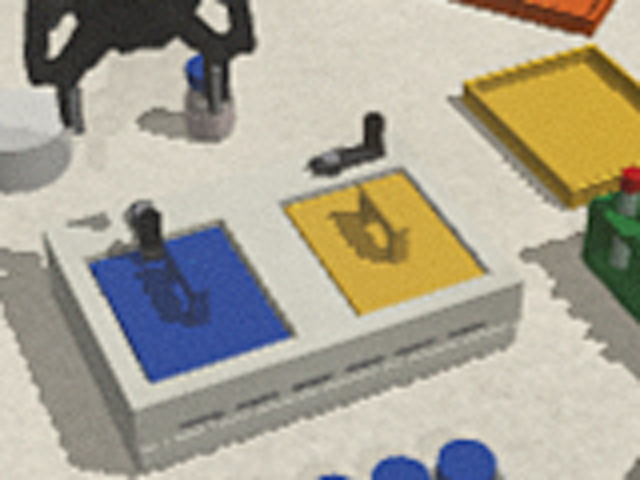

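The left tab now points fully aside, with its knob at (373,130). The right knob is at (147,215), midway below the fingers. I'll go down, grip it and swing it by about 100 degrees, which takes it from -9 to 90.

Request:
apply_moves:
  steps: [0,0,0,0,0,-0.1,-1,0,0,0,0,0,-0.2,-1,0,0,0,0,0,-0.29,-1,0,0,0,0,0,-0.297,-1,0,0,0,0,0,-0.297,1,0,0,0,0,0,-0.297,1,0,0,0,0,0,-0.297,1,0,0,0,0,0,-0.297,1,0,0,0,0,0,-0.297,1,0,0,0,0,0,-0.297,1]

```text
t: 8.55
eef_pos: [0.5871, -0.0437, 0.0886]
orientation: [-1.203, 1.214, -1.216]
ft_force: [0.6, -0.6, 3.8]
opening: 0.0149
```

Run:
```python
from h import *
s=read_state();print(s["eef_pos"],s["opening"],s["ft_force"])
p=np.array([.5493,-.0434]);d=s["eef_pos"][:2]-p
print(np.hypot(*d),np.degrees(np.arctan2(d[1],d[0]))-8.6)
a0=np.arctan2(d[1],d[0]);r=.037
def arc(a0,angs):
  for a in np.radians(angs): print(np.degrees(a).round(),np.round((a)/(np.pi/4),3),np.round(r*np.array([np.cos(a0+a)-np.cos(a0),np.sin(a0+a)-np.sin(a0)])/.3,3))
for k in range(3): arc(a0+k*np.pi/4,range(5,46 if k<2 else 11,5))
```

```text
[ 0.58714987 -0.04368807  0.0885906 ] 0.014853986714097158 [ 0.56961649 -0.55783181  3.84731378]
0.0378509645334571 -9.036057900501493
5.0 0.111 [-0.     0.011]
10.0 0.222 [-0.002  0.021]
15.0 0.333 [-0.004  0.032]
20.0 0.444 [-0.007  0.042]
25.0 0.556 [-0.011  0.052]
30.0 0.667 [-0.016  0.062]
35.0 0.778 [-0.022  0.071]
40.0 0.889 [-0.028  0.079]
45.0 1.0 [-0.035  0.087]
5.0 0.111 [-0.008  0.007]
10.0 0.222 [-0.016  0.014]
15.0 0.333 [-0.025  0.02 ]
20.0 0.444 [-0.035  0.025]
25.0 0.556 [-0.045  0.029]
30.0 0.667 [-0.055  0.032]
35.0 0.778 [-0.066  0.035]
40.0 0.889 [-0.076  0.036]
45.0 1.0 [-0.087  0.037]
5.0 0.111 [-0.011 -0.   ]
10.0 0.222 [-0.021 -0.002]
```

Request:
apply_moves:
  steps: [0,0,0.111,0,0.011,0,1,0,0,0.222,-0.002,0.021,0,1,0,0,0.333,-0.004,0.032,0,1,0,0,0.444,-0.007,0.042,0,1,0,0,0.556,-0.011,0.052,0,1,0,0,0.667,-0.016,0.062,0,1,0,0,0.778,-0.022,0.071,0,1,0,0,0.889,-0.028,0.079,0,1,0,0,1,-0.035,0.087,0,1,0,0,1,-0.035,0.087,0,1]

```text
t: 9.55
eef_pos: [0.5761, -0.0169, 0.0886]
orientation: [-1.478, 0.621, -0.619]
ft_force: [-1.6, 1.1, 2.4]
opening: 0.0149
```

Request:
apply_moves:
  steps: [0,0,0.111,-0.008,0.007,0,1,0,0,0.222,-0.016,0.014,0,1,0,0,0.333,-0.025,0.02,0,1,0,0,0.444,-0.035,0.025,0,1,0,0,0.556,-0.045,0.029,0,1,0,0,0.667,-0.055,0.032,0,1,0,0,0.778,-0.066,0.035,0,1,0,0,0.889,-0.076,0.036,0,1,0,0,1,-0.087,0.037,0,1,0,0,1,-0.087,0.037,0,1]

```text
t: 10.55
eef_pos: [0.5493, -0.0056, 0.0886]
orientation: [-1.569, 0.01, -0.005]
ft_force: [-1.6, 0.9, 2.0]
opening: 0.0151
```

Request:
apply_moves:
  steps: [0,0,0.111,-0.011,0,0,1,0,0,0.15,-0.015,-0.001,0,1,0,0,0.15,-0.015,-0.001,0,-0.4,0,0,0.15,-0.015,-0.001,0,-0.4,0,0,0.15,-0.015,-0.001,0,-0.4,0,0,0.15,-0.015,-0.001,0.1,-0.4,0,0,0.15,-0.015,-0.001,0.2,-0.4,0,0,0.15,-0.015,-0.001,0.33,-1,0,0,0.15,-0.015,-0.001,0.33,-1]

```text
t: 11.45
eef_pos: [0.5483, -0.0054, 0.193]
orientation: [-1.569, -0.089, 0.08]
ft_force: [1.2, -0.6, -0.3]
opening: 0.0844
```

```bash
cat >> h.py <<'E'
def go(x,y,z,jaw):
    s=read_state();M=R.from_rotvec(s["orientation"]).as_matrix();a=np.degrees(np.arctan2(M[1,0],M[0,0]))
    print(s["eef_pos"].round(4),"jaw",a.round(1),"turn",((jaw-a)/45).round(3),"shift",((np.array([x,y,z])-s["eef_pos"])/.3).round(3),"F",s["ft_force"].round(1),"open",s["opening"].round(4),"q7",s["qpos"][6].round(2),"t",s["t"])
E
python3 - <<'E'
from h import *
go(.613,.1182,.076,-81.4)
go(.6352,-.0307,.076,-81.4)
E
```

```text
Traceback (most recent call last):
  File "h.py", line 29, in go
    print(s["eef_pos"].round(4),"jaw",a.round(1),"turn",((jaw-a)/45).round(3),"shift",((np.array([x,y,z])-s["eef_pos"])/.3).round(3),"F",s["ft_force"].round(1),"open",s["opening"].round(4),"q7",s["qpos"][6].round(2),"t",s["t"])
                                                                                                                                                                       ^^^^^^^^^^^^^^^^^^
AttributeError: 'float' object has no attribute 'round'
```

Request:
apply_moves:
  steps: [0,0,-0.2,0.1,-0.03,0,-1,0,0,-0.4,0.2,-0.06,0,-1,0,0,-0.6,0.29,-0.084,0,-1,0,0,-0.8,0.29,-0.084,0,-1,0,0,-1,0.29,-0.084,0,-1,0,0,-1,0.29,-0.084,0,-1]

```text
t: 12.05
eef_pos: [0.6354, -0.0306, 0.192]
orientation: [-1.506, 0.531, -0.538]
ft_force: [-0.1, 0.8, 0.5]
opening: 0.0857
```

Request:
apply_moves:
  steps: [0,0,-0.2,0,0,0,-1,0,0,-0.4,0,0,0,-1,0,0,-0.6,0,0,0,-1,0,0,-0.8,0,0,0,-1,0,0,-0.95,0,0,0,-1,0,0,-0.95,0,0,0,-1]

```text
t: 12.65
eef_pos: [0.6353, -0.0305, 0.1914]
orientation: [-1.277, 1.103, -1.108]
ft_force: [-0.2, 0.6, -1.1]
opening: 0.0852
```

```bash
sed -i 's/s\["opening"\].round(4)/round(s["opening"],4)/' h.py
python3 - <<'E'
from h import *
f=grab_frame("scene")
cv2.imwrite("pics/s3.png",cv2.resize(f[170:290,170:330,::-1],(640,480),interpolation=cv2.INTER_CUBIC))
go(.6352,-.0307,.076,-81.4)
E
```

```text
[ 0.6353 -0.0305  0.1914] jaw -81.7 turn 0.008 shift [-0.    -0.001 -0.385] F [ 0.5 -0.3 -0.5] open 0.0856 q7 -1.56 t 12.7
```

View pics/s3.png

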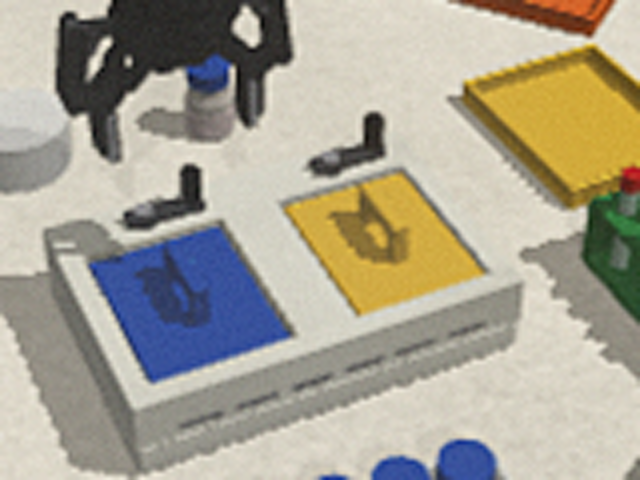

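Both tabs are turned aside, with their knobs at (190,185) and (373,130). Now I'll go down onto the blue handle and grip it.

Request:
apply_moves:
  steps: [0,0,0,0,0,-0.1,-1,0,0,0,0,0,-0.2,-1,0,0,0,0,0,-0.3,-1,0,0,0,0,0,-0.37,-1,0,0,0,0,0,-0.382,-1,0,0,0,0,0,-0.382,1,0,0,0,0,0,-0.382,1,0,0,0,0,0,-0.382,1,0,0,0,0,0,-0.382,1,0,0,0,0,0,-0.382,1]
  force: 50

```text
t: 13.7
eef_pos: [0.6359, -0.0307, 0.0779]
orientation: [-1.278, 1.099, -1.107]
ft_force: [-5.6, 2.3, 10.5]
opening: 0.0125
```

Request:
apply_moves:
  steps: [0,0,0,0,0,0,1,0,0,0,0,0,0.02,1,0,0,0,0,0,0.05,1,0,0,0,0,0,0.08,1,0,0,0,0,0,0.12,1]

```text
t: 14.2
eef_pos: [0.6357, -0.0306, 0.1146]
orientation: [-1.278, 1.099, -1.106]
ft_force: [-0.7, 0.4, -2.5]
opening: 0.0128
```

Run:
```python
from h import *
go(.4189,-.3524,.2,-81.4-3.9)
```

```text
[ 0.6357 -0.0306  0.1146] jaw -81.7 turn -0.079 shift [-0.723 -1.073  0.285] F [-0.7  0.4 -2.5] open 0.0128 q7 -1.59 t 14.2
```

Request:
apply_moves:
  steps: [0,0,0,0,0,0.08,1,0,0,0,0,0,0.18,1,0,0,0,0,0,0.28,1,0,0,0,-0.03,-0.04,0.33,1,0,0,0,-0.08,-0.12,0.33,1,0,0,0,-0.14,-0.21,0.33,1,0,0,-0.04,-0.2,-0.3,0.33,1,0,0,-0.08,-0.26,-0.39,0.33,1,0,0,-0.08,-0.32,-0.48,0.33,1,0,0,-0.08,-0.38,-0.57,0.33,1]

```text
t: 15.2
eef_pos: [0.5196, -0.2035, 0.2135]
orientation: [-1.251, 1.147, -1.154]
ft_force: [0.4, 0.1, -3.0]
opening: 0.0131
```

Request:
apply_moves:
  steps: [0,0,0,-0.06,-0.09,0,1,0,0,0,-0.12,-0.18,0,1,0,0,0,-0.18,-0.27,0,1,0,0,0,-0.24,-0.36,0,1,0,0,0,-0.29,-0.43,0,1,0,0,0,-0.32,-0.48,0,1,0,0,0,-0.33,-0.5,0,1,0,0,0,-0.33,-0.5,0,1]

```text
t: 16.0
eef_pos: [0.4193, -0.3543, 0.2135]
orientation: [-1.251, 1.15, -1.155]
ft_force: [-0.8, 0.2, -2.2]
opening: 0.0131
```

Run:
```python
from h import *
go(.4189,-.3524,.028,-85.3)
f=grab_frame("top");print(*blobs("top",f,"blue",.19),sep="\n")
```

```text
[ 0.4193 -0.3543  0.2135] jaw -85.5 turn 0.005 shift [-0.001  0.006 -0.618] F [-0.8  0.2 -2.2] open 0.0131 q7 -0.88 t 16.0
(array([293., 101.]), array([795. ,  53.1]), array([113.3, 146.7]), 3.4)
(array([411.7, 221.5]), array([ 400.5, -315.9]), array([165. , 187.9]), 4.7)
```

Request:
apply_moves:
  steps: [0,0,0,0,0.006,-0.06,1,0,0,0,0,0.006,-0.15,1,0,0,0,0,0.006,-0.24,1,0,0,0,0,0.006,-0.33,1,0,0,0,0,0.006,-0.42,1,0,0,0,0,0.006,-0.5,1,0,0,0,0,0.006,-0.54,1,0,0,0,0,0.006,-0.56,1,0,0,0,0,0.006,-0.57,1,0,0,0,0,0.006,-0.57,1]

```text
t: 17.05
eef_pos: [0.4211, -0.3515, 0.0432]
orientation: [-1.251, 1.147, -1.154]
ft_force: [0.3, 0.5, -2.7]
opening: 0.0128
```

Run:
```python
from h import *
go(.4189,-.3524,.028,-85.3)
f=grab_frame("top");t=f[170:270,340:460]
g=grab_frame("scene");u=g[180:280,50:170]
cv2.imwrite("pics/p1.png",np.hstack([cv2.resize(x[:,:,::-1],None,fx=3.3,fy=3.3,interpolation=cv2.INTER_CUBIC) for x in(t,u)]))
```

```text
[ 0.4211 -0.3515  0.0432] jaw -85.4 turn 0.002 shift [-0.007 -0.003 -0.051] F [ 0.3  0.5 -2.7] open 0.0128 q7 -0.94 t 17.05
```

View pics/p1.png

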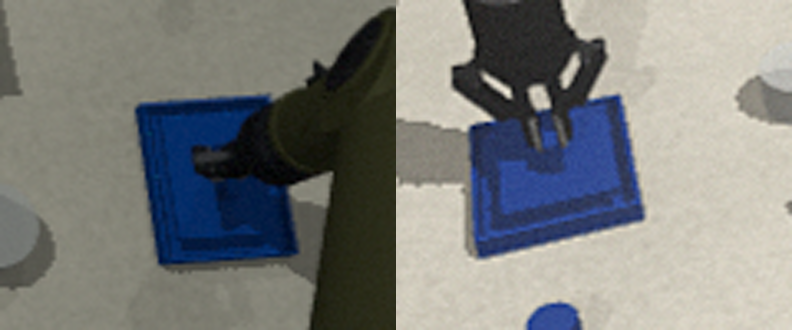

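The cover hangs level inside the blue tray's walls, with a margin on every side. I'll lower the last 15 mm slowly.

Request:
apply_moves:
  steps: [0,0,0,-0.005,-0.002,-0.008,1,0,0,0,-0.005,-0.002,-0.016,1,0,0,0,-0.005,-0.002,-0.024,1,0,0,0,-0.005,-0.002,-0.032,1,0,0,0,-0.005,-0.002,-0.038,1,0,0,0,-0.005,-0.002,-0.043,1,0,0,0,-0.005,-0.002,-0.047,1,0,0,0,-0.005,-0.002,-0.05,1,0,0,0,-0.005,-0.002,-0.051,1,0,0,0,-0.005,-0.002,-0.051,1]

```text
t: 18.15
eef_pos: [0.4197, -0.3524, 0.0283]
orientation: [-1.251, 1.146, -1.155]
ft_force: [0.1, -0.3, -3.0]
opening: 0.0129
```

Request:
apply_moves:
  steps: [0,0,0,0,0,-0.002,1,0,0,0,0,0,-0.004,1,0,0,0,0,0,-0.004,1]

```text
t: 18.45
eef_pos: [0.4198, -0.3525, 0.0279]
orientation: [-1.251, 1.146, -1.156]
ft_force: [-2.2, 1.4, 4.4]
opening: 0.013
```

Contact: the force changed from -3 N to +4.4 N, at the expected height. I'll release and rise.

Request:
apply_moves:
  steps: [0,0,0,0,0,0,0.5,0,0,0,0,0,0,0,0,0,0,0,0,0,-1,0,0,0,0,0,0,-1,0,0,0,0,0,0.02,-1,0,0,0,0,0,0.1,-1,0,0,0,0,0,0.22,-1,0,0,0,0,0,0.36,-1,0,0,0,0,0,0.5,-1,0,0,0,0,0,0.55,-1]

```text
t: 19.45
eef_pos: [0.4218, -0.3539, 0.1983]
orientation: [-1.251, 1.139, -1.162]
ft_force: [0.3, 0.6, -0.5]
opening: 0.0854
```

Run:
```python
from h import *
go(.613,.1182,.2,-81.4)
```

```text
[ 0.4218 -0.3539  0.1983] jaw -85.4 turn 0.089 shift [0.637 1.574 0.006] F [ 0.3  0.6 -0.5] open 0.0854 q7 -0.88 t 19.45
```

Request:
apply_moves:
  steps: [0,0,0.09,0.32,0.8,0,-1,0,0,0.09,0.32,0.8,0,-1,0,0,0.09,0.32,0.8,0,-1,0,0,0.09,0.32,0.8,0,-1,0,0,0.09,0.32,0.8,0,-1,0,0,0.09,0.32,0.8,0,-1]

```text
t: 20.05
eef_pos: [0.5198, -0.1059, 0.1988]
orientation: [-1.282, 1.078, -1.1]
ft_force: [0.4, 0.1, 0.6]
opening: 0.0851
```

Request:
apply_moves:
  steps: [0,0,0,0.317,0.774,0,-1,0,0,0,0.317,0.774,0,-1,0,0,0,0.317,0.774,0,-1,0,0,0,0.317,0.774,0,-1,0,0,0,0.317,0.774,0,-1,0,0,0,0.317,0.774,0,-1,0,0,0,0.317,0.774,0,-1,0,0,0,0.317,0.774,0,-1]

```text
t: 20.85
eef_pos: [0.6146, 0.1243, 0.1981]
orientation: [-1.283, 1.08, -1.102]
ft_force: [-0.3, -1.4, -0.8]
opening: 0.0851
```

Run:
```python
from h import *
go(.613,.1182,.0768,-81.4)
f=grab_frame("top");print(*blobs("top",f,"blue",.022),*blobs("top",f,"blue",.015),sep="\n")
t=f[180:270,360:450];g=grab_frame("scene");u=g[200:290,160:300]
cv2.imwrite("pics/p2.png",np.hstack([cv2.resize(x[:,:,::-1],None,fx=3.4,fy=3.4,interpolation=cv2.INTER_CUBIC) for x in(t,u)]))
```

```text
[0.6146 0.1243 0.1981] jaw -80.8 turn -0.013 shift [-0.005 -0.02  -0.404] F [-0.3 -1.4 -0.8] open 0.0851 q7 -1.83 t 20.85
(array([405.3, 223.6]), array([ 419. , -351.9]), array([169.2, 145. ]), 4.6)
(array([405.3, 223.6]), array([ 420.3, -354.7]), array([170.1, 145.8]), 4.6)
```

View pics/p2.png

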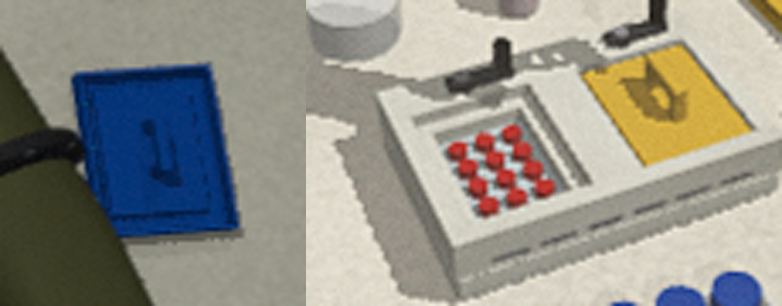

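The blue cover lies flat and centred in the blue tray, which hasn't moved. The right window is open and the tabs are still aside. Next is the yellow cover.

Request:
apply_moves:
  steps: [0,0,-0.013,-0.005,-0.02,0,-1,0,0,-0.013,-0.005,-0.02,-0.1,-1,0,0,-0.013,-0.005,-0.02,-0.2,-1,0,0,-0.013,-0.005,-0.02,-0.3,-1,0,0,-0.013,-0.005,-0.02,-0.38,-1,0,0,-0.013,-0.005,-0.02,-0.402,-1,0,0,-0.013,-0.005,-0.02,-0.402,-1,0,0,-0.013,-0.005,-0.02,-0.402,1,0,0,-0.013,-0.005,-0.02,-0.402,1,0,0,-0.013,-0.005,-0.02,-0.402,1]
  force: 50

```text
t: 21.95
eef_pos: [0.6142, 0.1174, 0.0794]
orientation: [-1.276, 1.087, -1.113]
ft_force: [0.1, 0.5, 0.8]
opening: 0.044
```

Request:
apply_moves:
  steps: [0,0,0,0,0,0,1,0,0,0,0,0,0,1,0,0,0,0,0,0,1,0,0,0,0,0,0,1]

```text
t: 22.35
eef_pos: [0.6149, 0.1176, 0.0803]
orientation: [-1.275, 1.086, -1.114]
ft_force: [-0.9, -0.9, 5.2]
opening: 0.0123
```

Request:
apply_moves:
  steps: [0,0,0,0,0,0.02,1,0,0,0,0,0,0.05,1,0,0,0,0,0,0.08,1,0,0,0,0,0,0.12,1,0,0,0,0,0,0.12,1]

```text
t: 22.85
eef_pos: [0.6162, 0.1181, 0.1188]
orientation: [-1.272, 1.083, -1.115]
ft_force: [1.4, 0.2, -2.1]
opening: 0.0129
```

Run:
```python
from h import *
go(.4541,.3536,.21,-79.6)
```

```text
[0.6162 0.1181 0.1188] jaw -81.5 turn 0.043 shift [-0.54   0.785  0.304] F [ 1.4  0.2 -2.1] open 0.0129 q7 -1.86 t 22.85
```

Request:
apply_moves:
  steps: [0,0,0,0,0,0.08,1,0,0,0,0,0,0.18,1,0,0,0,0,0,0.28,1,0,0,0,-0.03,0.04,0.32,1,0,0,0,-0.07,0.1,0.32,1,0,0,0,-0.13,0.18,0.32,1,0,0,0.02,-0.19,0.27,0.32,1,0,0,0.043,-0.25,0.36,0.32,1,0,0,0.043,-0.31,0.45,0.32,1,0,0,0.043,-0.36,0.53,0.32,1]

```text
t: 23.85
eef_pos: [0.5053, 0.2794, 0.2138]
orientation: [-1.288, 1.057, -1.088]
ft_force: [-0.2, 1.4, -3.2]
opening: 0.013
```

Request:
apply_moves:
  steps: [0,0,0,-0.06,0.08,0,1,0,0,0,-0.11,0.15,0,1,0,0,0,-0.15,0.21,0,1,0,0,0,-0.175,0.25,0,1,0,0,0,-0.18,0.257,0,1,0,0,0,-0.18,0.257,0,1]

```text
t: 24.45
eef_pos: [0.4511, 0.3562, 0.2135]
orientation: [-1.289, 1.057, -1.088]
ft_force: [0.4, -0.2, -3.2]
opening: 0.0131
```

Run:
```python
from h import *
go(.4555,.3536,.045,-79.6)
```

```text
[0.4511 0.3562 0.2135] jaw -79.5 turn -0.003 shift [ 0.015 -0.009 -0.562] F [ 0.4 -0.2 -3.2] open 0.0131 q7 -2.27 t 24.45
```

Request:
apply_moves:
  steps: [0,0,0,0.015,-0.009,-0.06,1,0,0,0,0.015,-0.009,-0.15,1,0,0,0,0.015,-0.009,-0.24,1,0,0,0,0.015,-0.009,-0.33,1,0,0,0,0.015,-0.009,-0.42,1,0,0,0,0.015,-0.009,-0.49,1,0,0,0,0.015,-0.009,-0.53,1,0,0,0,0.015,-0.009,-0.55,1,0,0,0,0.015,-0.009,-0.562,1,0,0,0,0.015,-0.009,-0.562,1]

```text
t: 25.45
eef_pos: [0.4562, 0.3536, 0.0453]
orientation: [-1.288, 1.057, -1.088]
ft_force: [0.1, 0.5, -2.2]
opening: 0.0127
```

Run:
```python
from h import *
go(.4555,.3536,.0303,-79.6)
f=grab_frame("top");t=f[160:260,140:260]
g=grab_frame("scene");u=g[150:250,260:380]
cv2.imwrite("pics/p3.png",np.hstack([cv2.resize(x[:,:,::-1],None,fx=3.3,fy=3.3,interpolation=cv2.INTER_CUBIC) for x in(t,u)]))
```

```text
[0.4562 0.3536 0.0453] jaw -79.5 turn -0.003 shift [-0.002 -0.    -0.05 ] F [ 0.1  0.5 -2.2] open 0.0127 q7 -2.38 t 25.45
```

View pics/p3.png

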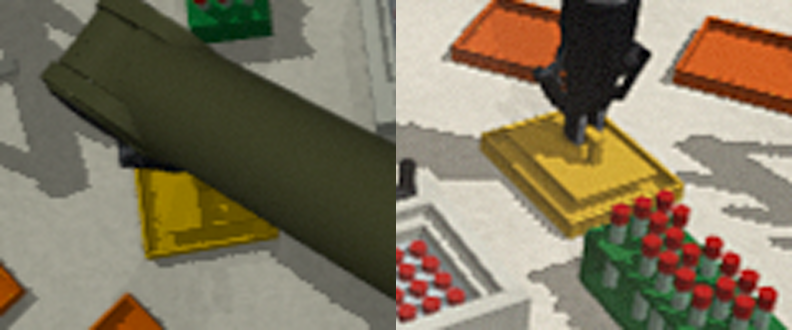

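The yellow cover hangs inside the yellow tray's rim, square to it. I'll lower it slowly.

Request:
apply_moves:
  steps: [0,0,0,-0.002,0,-0.008,1,0,0,0,-0.002,0,-0.016,1,0,0,0,-0.002,0,-0.024,1,0,0,0,-0.002,0,-0.031,1,0,0,0,-0.002,0,-0.037,1,0,0,0,-0.002,0,-0.042,1,0,0,0,-0.002,0,-0.045,1,0,0,0,-0.002,0,-0.048,1,0,0,0,-0.002,0,-0.05,1,0,0,0,-0.002,0,-0.05,1]

```text
t: 26.55
eef_pos: [0.4557, 0.354, 0.0308]
orientation: [-1.287, 1.056, -1.088]
ft_force: [-0.4, 0.4, -2.5]
opening: 0.0127
```

Request:
apply_moves:
  steps: [0,0,0,0,0,-0.002,1,0,0,0,0,0,-0.002,1]

```text
t: 26.75
eef_pos: [0.4558, 0.354, 0.0305]
orientation: [-1.287, 1.056, -1.088]
ft_force: [-1.1, -0.6, -0.8]
opening: 0.0129
```

Contact is starting (the load fell from 2.5 N to 0.8 N). A hair further, then release and rise.

Request:
apply_moves:
  steps: [0,0,0,0,0,-0.003,1,0,0,0,0,0,-0.003,1]

```text
t: 26.95
eef_pos: [0.4559, 0.354, 0.0303]
orientation: [-1.287, 1.056, -1.089]
ft_force: [-1.7, -2.3, 5.0]
opening: 0.0129
```

Request:
apply_moves:
  steps: [0,0,0,0,0,0,0.5,0,0,0,0,0,0,0,0,0,0,0,0,0,-1,0,0,0,0,0,0,-1,0,0,0,0,0,0.02,-1,0,0,0,0,0,0.1,-1,0,0,0,0,0,0.22,-1,0,0,0,0,0,0.36,-1,0,0,0,0,0,0.5,-1,0,0,0,0,0,0.6,-1]

```text
t: 27.95
eef_pos: [0.4563, 0.3549, 0.2139]
orientation: [-1.284, 1.054, -1.089]
ft_force: [1.0, 0.1, -0.0]
opening: 0.0854
```

Request:
apply_moves:
  steps: [0,0,0,0.1,-0.2,0.1,-1,0,0,0,0.2,-0.4,0.1,-1,0,0,0,0.25,-0.6,0.1,-1,0,0,0,0.25,-0.8,0.1,-1,0,0,0,0.25,-1,0.1,-1,0,0,0,0.25,-1,0.1,-1,0,0,0,0.25,-1,0.1,-1,0,0,0,0.25,-1,0.1,-1]

```text
t: 28.75
eef_pos: [0.5317, 0.0502, 0.2441]
orientation: [-1.282, 1.058, -1.095]
ft_force: [0.5, 0.1, -0.1]
opening: 0.0857
```

Run:
```python
from h import *
go(.4555,.3536,.0303,-79.6)
f=grab_frame("top")
for c in("yellow","blue"):print(c,*blobs("top",f,c,.022),sep="\n")
g=grab_frame("scene");cv2.imwrite("pics/end.png",cv2.resize(g[:,:,::-1],(800,600),interpolation=cv2.INTER_CUBIC))
```

```text
[0.5317 0.0502 0.2441] jaw -79.9 turn 0.006 shift [-0.254  1.011 -0.713] F [ 0.5  0.1 -0.1] open 0.0857 q7 -1.59 t 28.75
yellow
(array([200.6, 211.2]), array([454.1, 353.6]), array([172.5, 140. ]), 10.4)
blue
(array([289. ,  97.7]), array([890. ,  38.7]), array([ 96.4, 198. ]), 29.7)
(array([404.9, 224.2]), array([ 419.1, -352.5]), array([169.2, 143.8]), 4.7)
```

View pics/end.png

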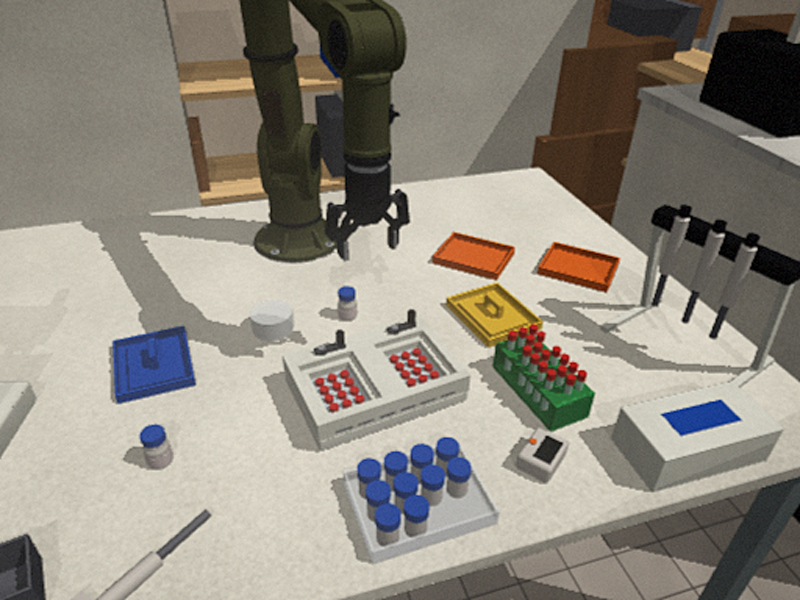

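Both covers lie flat in their own trays, the yellow at (493,312) and the blue at (152,360). Both windows are open, the tabs are aside and the bystanders are where they were.

```bash
python3 -c "
from plant import *
print(job_done())"
```

```text
the job is handed in; nothing more can be done
None
```

Both covers are off the heater and lying flat in the trays of their own colour, and I handed the job in at about 29 s of the 72 s allowed. I gripped each tab by its knob, swung it to about 90° and left it there. Then I lifted each cover by its handle and lowered it until the wrist force showed contact (about 5 N) before letting go.

**Last checks:**
- **Covers and trays:** the last picture shows both covers flat inside their trays. The measured tray positions are the same as at the start to within 0.2 mm.
- **Tabs and bystanders:** both tabs are still turned aside. The rack, jars and dishes look unmoved in the same picture; I did not measure their positions.
- **Robot:** the gripper is open, touching nothing, and the wrist force reads close to zero.

No check failed or disagreed. The highest wrist force in the move reports was about 12 N.

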